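Bench relay test: load the bay, trip the lever, reset it

TASK

Test the long relay from the stock rack: set it down gently, upright, in the bay on top of the grey tester, then press the test button so that the lever drops. Lift the lever back until it stands latched again, leave the relay fully home in the bay and leave everything else on the bench where it is.

Things in the scene. Friction and masses are not known exactly. Their poses are not given: they have to be found in the camera images.
- relay: the relay to test: grey block with a black foot, 58 mm long (x) x 28 wide (y) x 56 tall (z), the longest module in the rack. Origin: centre of its underside. Same either way round. In the rack only its two ends (58 mm apart) can be gripped, in the bay only its broad faces (28 mm apart) are free: stand it on the bench and regrasp it in between
- rack: fixed rack: base 80 (x) x 116 (y) x 8 mm thick; four walls along x, 50 mm long, 5 thick, tops 62 mm above the bench, form three slots 32 mm wide, open at both ends, centres at y = -37, 0, +37 mm. One module stands in each slot on the base, any module in any slot, x axes along the slots. Origin: centre of the underside
- tester: fixed grey tester box, 180 mm (its x) x 260 mm (its y) x 60 mm tall; its front (-x) faces the robot. On its lid, from +y to -y: the bay, the lever, the test button. Origin at the centre of its underside. A black cross-shaft cover 18 mm high runs on the lid between lever and button
- bay_floor (a point): centre of the bay's floor, on the tester's lid, 60 mm above the bench; axes as the tester's. The relay stands here, long side along x, between two aluminium end posts (40 mm wide, 68 mm tall, 64 mm clear between them along x) and two black side lips (8 mm tall, 4 mm thick, 34 mm clear between them along y)
- test_button_top (a point): centre of the top face of the test button, a grey cap of 26 mm diameter in a round black housing; it is pressed straight down, the top 18 mm above the lid when out. Full travel 6 mm, about 2 to 6 N; the lever falls after 3 to 5 mm
- test_button (a joint): test button travel in m: 0 out, 0.006 fully pressed; springs back
- lever_bar (a point): centre of the lever's black cross bar (14 mm diameter, 40 mm long along the tester's y), at the end of a 10 mm thick steel rod 75 mm from the hinge; it can be pinched from above by its two ends and turns between the fingers as the lever swings
- lever_hinge (a point): the lever's hinge axis, along the tester's y, 12 mm above the lid; axes as the tester's
- lever (a joint): lever angle in rad: 0 = latched, standing up and leaning 14 degrees back towards the tester's +x; grows as the lever falls forward (to the tester's -x, towards the robot) to 1.55 = dropped, 15 degrees above level. It is upright at 0.24: let go above that it falls forward again, let go below about 0.2 it falls back to the latch
- short_module: short grey block module, 34 x 28 x 46 mm tall, in one slot of the rack: a bystander; origin at the centre of its underside
- round_module: grey round module, 27 mm diameter, 48 mm tall, in one slot of the rack: a bystander; origin at the centre of its underside
- tape_roll: black tape roll lying flat, 52 mm diameter, 18 mm high: a bystander; origin at the centre of its underside
- spool: aluminium-coloured solder spool standing on end, 54 mm diameter, 36 mm high: a bystander; origin at the centre of its underside
- dispenser: blue dispenser bottle with a steel cap, 52 mm diameter, 100 mm tall: a bystander; origin at the centre of its underside
- screwdriver: black-handled screwdriver, 170 mm long, lying on the bench: a bystander; origin near its middle, its x axis runs from handle to tip
- jar: open glass jar, 72 mm diameter, 85 mm tall: a bystander; origin at the centre of its underside
- wrench: steel wrench, 150 mm long, lying flat: a bystander; origin near its middle, its x axis runs along it
Not all that is in view belongs to the job. What is shaped like the relay but green or yellow is not meant.

How it is judged:
By the outcome, as a careful person would: the job done as asked, in the order asked, and still so for the second after the job is handed in, with the robot touching nothing.
It also fails if it takes over 72 s, if anything falls off the work surface, if the arm or the gripper's body presses on something with over 40 N, if the wrist force passes 120 N, or if a joint passes its speed limit or range.

ROBOT

A 7-joint arm with a two-finger parallel gripper is mounted at the origin on the work surface. World frame = base frame: x ahead of the robot, y to its left, z up, the work surface at z = 0. Lengths are in mm, angles in rad, forces in N, time in s.
With the tool pointing down it reaches from about 400 to 900 mm from the base axis. Payload 5.6 kg.
Tool frame: the origin (TCP) lies midway between the tips of the shut fingers; the grasp point (between the pads) lies 19 mm behind it; z points along the fingers, y is the line along which they close (so a half turn about z gives the same grasp; the last joint's range is limited). The gripper opens to 92 mm and grips with 3 to 60 N. Pads are 20 mm wide; open, the fingers measure 128 mm over their backs; the gripper's body (75 mm by 189 mm) begins 69 mm behind the grasp point.
Start: joints at [-1.183, 0.468, -0.012, 1.603, 0.006, 1.071, -0.056], TCP at [271.479, 590.6, 214.592] pointing down, gripper open.
Joint ranges: [-2.53, 2.53], [-0.31, 2.02], [-1.57, 1.55], [0.28, 2.44], [-1.29, 4.43], [0.15, 1.84], [-2.92, 2.92]. Speed limits (rad/s): [2.57, 2.57, 3.14, 3.14, 3.14, 3.14, 3.14].

INTERFACE

Orientations are given as a rotation vector (axis times angle).
In Python, from cell import robot, grip, kin, viewer gives the robot as it stands. Calls block until the motion is done:
- robot.movep(position, orientation): joint-space move of the TCP to a pose.
- robot.servo_line(position, feed=150, rotation=None): straight line of the TCP; rotation=None keeps the orientation; feed is the mean speed in mm/s.
- robot.goto_joints(angles): joint-space move.
- grip(opening, newtons=None): opening from 0.0 (shut) to 1.0 (fully open); newtons is the grip in N (None keeps the last); returns when the fingers have stopped.
- robot.hold(seconds).
- kin.ik(position, orientation): joint angles nearest the present ones, or None.
- robot.observe(): the state.
- viewer.read_camera(name): name is "scene" or "side" or "wrist"; returns the picture (420x560x3 uint8, red, green, blue); there is no depth.
- viewer.camera_info(name): a dict with "camera_matrix" (3x3 intrinsics, pixels), "R" (3x3) and "t" (3): a world point X has camera coordinates R X + t. Camera axes: x right, y down, z forward; pixel columns grow to the right and rows downward; lengths in mm; the calibration is good to about 2 mm. A picture is of the moment at which its call begins: read the wrist's pose just before it. camera_info takes no time and is no camera call; for the wrist camera it gives the pose at the moment of the call.
A pose or a line that the arm cannot do raises robot.IKError and nothing moves.
- robot.job_done(): hands the job in; it is judged then, once.
Trained networks look in the newest picture that a camera, given by its name, has taken for a name from the list of things; names that differ only in an ending like _2 or _b are one class to them, and where a whole thing is asked for, a point or a joint stands for the part that bears it (a point fixed in the world has none). Each returns a list of dicts, best first, with "confidence" (0 to 1); they miss things now and then, are a little off and sometimes report something else, mostly with a low value. They report only what shows in the picture. A call takes as long as a camera call. They do not tell look-alikes from the thing itself.
- viewer.silhouettes(name, camera): "mask" (420x560 bool, what is visible of it).
- viewer.pinpoint(name, camera): "at" ([x, y, z] in mm, in the coordinates of the camera as it stood for that picture, good to about 4 mm: a listed point, or the origin of a listed thing).
The state is a dict: "t": time; "joints": joint angles; "joint_velocities": joint speeds; "joint_torque": joint torques, N m; "tcp_pos": TCP position; "tcp_rot": TCP orientation; "contact_force": force on the tool from outside, world axes, zero at the start; "wrist_torque": the same for the moment, N m; "grip_width": opening from 0.0 (shut) to 1.0 (fully open); "grip_force": force on a finger pad.
Only numpy, scipy, OpenCV 4.12 (cv2) and the standard library are available. Lean on these libraries where they do the work, as an engineer would, in place of code of your own. Each camera call takes 0.05 s, during which the arm holds its last target. There are 200 camera calls.

## Working session

There is one attempt and no reset: what is moved stays moved. The work goes in short steps, each a Python script; the robot and the scene stay as the last script left them, time stands still between calls to the robot, and variables do not carry over. Pictures are saved under pics/ and viewed, at most 10 in all, crops included, and the job is handed in when it is done.

```bash
mkdir -p pics; ls
cat > h.py <<'E'
import numpy as np, cv2
from cell import robot, grip, kin, viewer
def world(p,cam,ci=None):
    ci=ci or viewer.camera_info(cam); R=np.array(ci["R"]);t=np.array(ci["t"])
    return R.T@(np.array(p)-t)
def snap(cam,name):
    im=viewer.read_camera(cam); cv2.imwrite(f"pics/{name}.png",im[:,:,::-1]); return im
def find(n,cam,ci=None):
    return [(np.round(world(d["at"],cam,ci),1).tolist(),round(d["confidence"],2)) for d in viewer.pinpoint(n,cam)[:3]]
E
python3 - <<'E'
from h import *
a=snap("scene","s1");b=snap("side","s2")
cv2.imwrite("pics/both.png",cv2.resize(np.vstack([a,b])[:,:,::-1],None,fx=.7,fy=.7))
for c in("scene","side"):
  for n in "relay rack tester bay_floor test_button_top lever_bar lever_hinge short_module round_module tape_roll spool dispenser screwdriver jar wrench".split():
    print(c,n,find(n,c))
s=robot.observe();print(s["t"],s["tcp_pos"],s["tcp_rot"],viewer.camera_info("scene"))
E
```

```text
pics
scene relay [([651.0, -313.4, -0.0], 0.92), ([540.1, -233.5, 9.3], 0.71), ([539.0, -197.1, 6.3], 0.22)]
scene rack [([410.7, -489.0, -1.4], 0.71), ([540.4, -234.8, 0.4], 0.65)]
scene tester [([565.8, 222.5, 0.1], 0.6), ([591.2, 0.0, 0.4], 0.35)]
scene bay_floor [([548.4, 299.3, 59.1], 0.94)]
scene test_button_top [([600.4, 131.4, 77.3], 0.44)]
scene lever_bar [([616.7, 216.1, 143.9], 0.4)]
scene lever_hinge [([598.9, 211.7, 69.2], 0.9), ([456.0, 467.3, -1.1], 0.3)]
scene short_module [([536.7, -194.9, 7.8], 0.52)]
scene round_module [([553.9, -267.4, 9.3], 0.45)]
scene tape_roll [([591.0, -6.2, 2.0], 0.49)]
scene spool [([721.8, 0.5, -4.3], 0.68), ([551.5, -265.9, 10.5], 0.19)]
scene dispenser [([773.1, 135.6, -4.9], 0.65)]
scene screwdriver [([363.2, 13.6, -1.4], 0.81)]
scene jar [([455.4, 469.4, -0.7], 0.94)]
scene wrench [([414.2, -491.7, -1.3], 0.76)]
side relay [([651.0, -313.5, -0.1], 0.86), ([542.4, -227.9, 6.5], 0.47)]
side rack [([540.4, -230.3, 5.0], 0.71), ([597.0, 214.6, 72.1], 0.37)]
side tester [([562.4, 225.4, -0.3], 0.63)]
side bay_floor [([548.9, 308.4, 63.6], 0
[... 398 characters left out ...]
spenser [([771.3, 133.8, 0.8], 0.88)]
side screwdriver [([361.5, 15.9, -0.5], 0.6)]
side jar [([454.0, 471.3, 0.1], 0.6), ([593.8, 136.9, 80.8], 0.18)]
side wrench [([409.6, -484.8, -1.2], 0.71), ([545.2, -226.6, 6.8], 0.47)]
1.6 [271.47199664 590.61249642 214.60275089] [6.71583435e-01 3.06892898e+00 7.60531661e-05] {'camera_matrix': array([[474.58283687,   0.        , 279.30741878],
       [  0.        , 474.58283687, 209.08567965],
       [  0.        ,   0.        ,   1.        ]]), 'R': array([[ 0.69717954,  0.71687123, -0.0060274 ],
       [ 0.58005311, -0.56902052, -0.58288424],
       [-0.42128266,  0.40287875, -0.81253285]]), 't': array([-402.69516776, -266.92839756, 1619.68108454])}
```

View pics/s1.png

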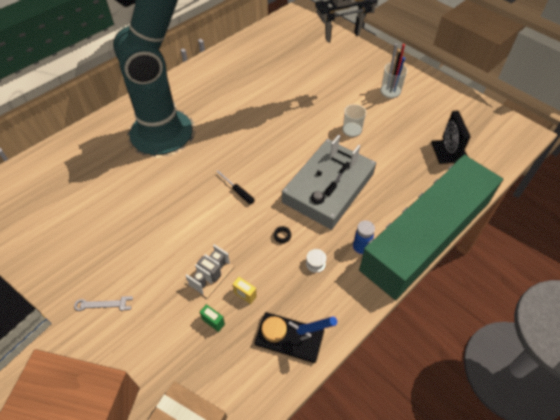

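View pics/s2.png

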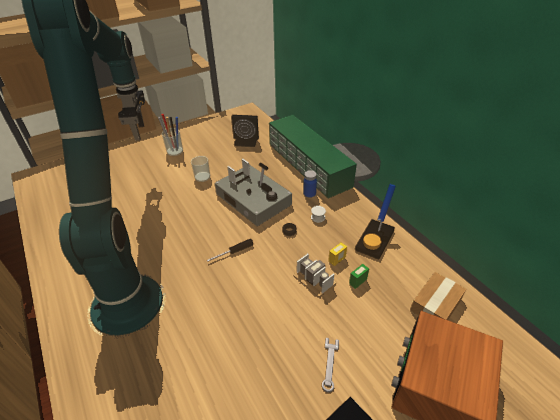

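Tester sits at (330,180) in the scene view with the lever standing. The rack is at (208,268), with the look-alikes at (212,318) and (245,290) outside it. Next is a close look with the wrist camera.

```bash
cat >> h.py <<'E'
from scipy.spatial.transform import Rotation as Ro
def down(psi):  # closing line (tool y) along world angle psi
    c,s=np.cos(psi),np.sin(psi)
    return Ro.from_matrix(np.array([[-s,c,0],[c,s,0],[0,0,-1]]).T).as_rotvec()
def best(p,psi):
    q0=np.array(robot.observe()["joints"]);r=[]
    for k in(0,np.pi):
        q=kin.ik(p,down(psi+k))
        if q is not None: r.append((np.abs(np.array(q)-q0).max(),psi+k))
    return min(r)[1]
E
sed -i 's/\[\[-s,c,0\],\[c,s,0\],\[0,0,-1\]\]/[[-s,c,0],[c,s,0],[0,0,-1]]/' h.py
python3 - <<'E'
from h import *
for nm,p,psi,ns in(("w_test",[510,230,330],.28,"tester bay_floor test_button_top lever_bar lever_hinge"),("w_rack",[470,-235,300],.2,"relay rack short_module round_module")):
    psi=best(p,psi); robot.movep(p,down(psi)); robot.hold(.2)
    ci=viewer.camera_info("wrist"); print(psi,"cam",-np.array(ci["R"]).T@ci["t"],np.array(ci["R"])[2],robot.observe()["t"])
    snap("wrist",nm)
    for n in ns.split(): print(n,find(n,"wrist",ci))
print(robot.observe()["t"])
E
```

```text
0.28 cam [489.23239857 303.83343729 498.93961314] [ 0.07217757 -0.2536087  -0.9646103 ] 3.4417
tester [([563.1, 227.5, -1.6], 0.73)]
bay_floor [([548.9, 303.9, 64.4], 0.94), ([593.3, 135.6, 82.2], 0.2)]
test_button_top [([593.9, 134.7, 82.4], 0.73), ([539.6, -225.9, 0.4], 0.68), ([613.7, 219.7, 146.4], 0.68)]
lever_bar [([608.3, 223.2, 143.2], 0.91)]
lever_hinge [([596.8, 217.3, 73.1], 0.96)]
0.2 cam [ 455.82585738 -160.04643237  469.32945737] [ 0.05216133 -0.25830544 -0.96465408] 5.65
relay [([653.4, -198.4, 1.2], 0.88), ([543.2, -225.1, 8.5], 0.62), ([659.1, -314.4, 1.3], 0.59)]
rack [([539.1, -228.6, -1.3], 0.57)]
short_module [([534.8, -189.5, 6.0], 0.66)]
round_module [([550.8, -265.6, 2.1], 0.91)]
5.9
```

View pics/w_test.png

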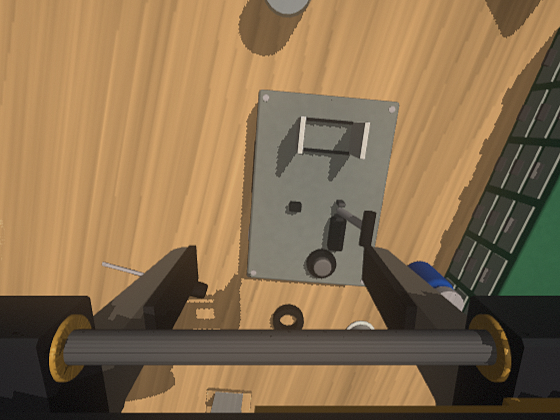

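View pics/w_rack.png

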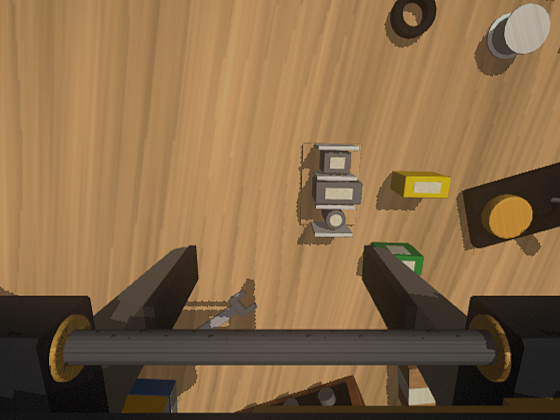

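The tester view shows the bay posts at (303,135) and (366,140), the lever bar at (369,228) and the button at (321,263). The rack view shows the long relay in the middle slot at (338,192), with the yellow and green decoys outside the rack. I'll enlarge both so I can measure edges.

Run:
```python
import cv2,numpy as np
a=cv2.imread("pics/w_test.png")[85:285,240:410];b=cv2.imread("pics/w_rack.png")[135:255,290:370]
f=lambda i,k:cv2.resize(i,None,fx=k,fy=k,interpolation=cv2.INTER_CUBIC)
a=f(a,3);b=f(b,3)
o=np.zeros((600,800,3),np.uint8);o[:600,:510]=a;o[:360,520:760]=b
cv2.imwrite("pics/z.png",o)
```

```text
(no output)
```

View pics/z.png

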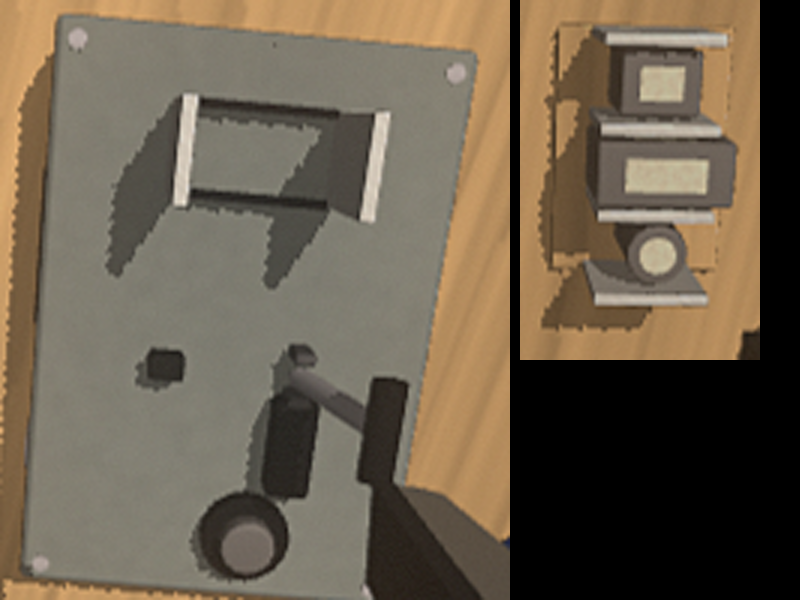

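The crops are sharp. Relay label centre is at (666,176), the wall tops form three clean strips, and the bay post tops run (190,95)-(181,206) and (383,113)-(369,221). Now I project these onto their known heights.

```bash
cat >> h.py <<'E'
def ray(uv,z,ci):
    R=np.array(ci["R"]);t=np.array(ci["t"]);K=np.array(ci["camera_matrix"])
    c=-R.T@t;d=R.T@np.linalg.inv(K)@np.array([uv[0],uv[1],1.])
    return c+d*(z-c[2])/d[2]
E
python3 - <<'E'
from h import *
ci=viewer.camera_info("wrist")
Z=lambda x,y:(290+(x-520)/3,135+y/3)
P=lambda x,y,z:ray(Z(x,y),z,ci)[:2]
print("relay",P(666,176,64))
for a,b in(((603,37),(727,41)),((597,129),(721,131)),((598,216),(713,217)),((596,300),(707,300))):
    p,q=P(*a,62),P(*b,62);d=q-p;print("wall",(p+q)/2,np.hypot(*d),np.arctan2(d[1],d[0]))
# tester camera: same tool->cam transform
T=np.eye(4);T[:3,:3]=ci["R"];T[:3,3]=ci["t"]
s=robot.observe();W=np.eye(4);W[:3,:3]=Ro.from_rotvec(s["tcp_rot"]).as_matrix();W[:3,3]=s["tcp_pos"]
C=T@W
V=np.eye(4);V[:3,:3]=Ro.from_rotvec(down(.28)).as_matrix();V[:3,3]=[510,230,330]
M=C@np.linalg.inv(V);ct=dict(R=M[:3,:3],t=M[:3,3],camera_matrix=ci["camera_matrix"])
P=lambda x,y,z:ray((240+x/3,85+y/3),z,ct)[:2]
A=(P(190,95,128)+P(181,206,128))/2;B=(P(383,113,128)+P(369,221,128))/2;d=B-A
print("posts",A,B,(A+B)/2,np.hypot(*d),np.arctan2(d[1],d[0]))
for a,b in(((190,95),(181,206)),((383,113),(369,221))):
    d=P(*a,128)-P(*b,128);print(np.hypot(*d),np.arctan2(-d[0],d[1]))
for a,b in(((78,39),(456,73)),((40,565),(78,39))):
    d=P(*b,60)-P(*a,60);print("screws",P(*a,60),P(*b,60),np.hypot(*d),np.arctan2(d[1],d[0]))
print("button",P(248,547,78),"bar ends",P(390,378,150),P(374,483,150))
E
```

```text
relay [ 544.29763807 -228.75348331]
wall [ 530.53438884 -174.46089641] 50.131710585646225 0.1688269699451871
wall [ 537.15372669 -210.84888327] 51.29468314689063 0.18431092546786196
wall [ 544.66788336 -246.9325176 ] 48.677541141255524 0.1916365809325083
wall [ 552.0034719  -283.47763791] 48.062869538620866 0.20065466711933097
posts [516.057209  297.4615976] [584.73910645 311.11971032] [550.39815772 304.29065396] 70.02675974714823 0.19629959457617735
39.44341410518736 0.21453161555039293
38.69911670047856 0.2158192912982409
screws [464.22197933 327.82937828] [621.29029869 358.8666359 ] 160.10549119258775 0.19509022340620177
screws [510.47574756  91.20622016] [464.22197933 327.82937828] 241.1014932217265 1.7638365786445558
button [599.34638303 135.11267695] bar ends [609.6235529  241.54788308] [617.92684047 201.58472389]
```

Run:
```python
from h import *
def st(n): s=robot.observe();print(n,round(s["t"],2),np.round(s["tcp_pos"],1),"F",np.round(s["contact_force"],1),round(s["grip_width"]*92,1),round(s["grip_force"],1))
x,y=544.3,-228.8
psi=best([x,y,150],.195);print(psi)
robot.movep([x,y,120],down(psi)); robot.servo_line([x,y,27],feed=120); st("at")
grip(0.0,25); st("gripped")
robot.servo_line([x,y,32],feed=60); st("lift5")
robot.servo_line([x,y,115],feed=150)
ci=viewer.camera_info("wrist");snap("wrist","lift")
robot.movep([500,-90,80],down(psi)); robot.servo_line([500,-90,24],feed=120); robot.servo_line([500,-90,19.3],feed=20); st("set")
```

```text
0.195
at 7.62 [ 544.8 -229.2   27.7] F [ 0.5  0.1 -0.6] 92.0 0.0
gripped 8.23 [ 544.4 -228.8   27.2] F [-0.5  0.5  1.1] 58.0 25.0
lift5 8.48 [ 544.3 -228.8   32.2] F [-0.6  0.4 -0.8] 57.7 25.0
set 10.88 [500.2 -89.9  19.5] F [ 0.7  0.5 -1.5] 57.7 25.0
```

```bash
cat >> h.py <<'E'
def st(n):
    s=robot.observe();print(n,round(s["t"],2),np.round(s["tcp_pos"],1),"F",np.round(s["contact_force"],1),round(s["grip_width"]*92,1),round(s["grip_force"],1));return s
def lower(x,y,z0,z1,f=3,step=.5):
    f0=robot.observe()["contact_force"][2]
    for z in np.arange(z0,z1-.01,-step):
        robot.servo_line([x,y,z],feed=20); s=robot.observe()
        if s["contact_force"][2]-f0>f: break
    return st("lowered")
E
python3 - <<'E'
from h import *
robot.hold(.2);lower(500,-90,19,17); grip(.85); st("open")
robot.servo_line([500,-90,110],feed=200)
psi=best([500,-90,110],.195+np.pi/2);print(psi)
robot.movep([500,-90,110],down(psi))
ci=viewer.camera_info("wrist");snap("wrist","bench");print(find("relay","wrist",ci))
m=viewer.silhouettes("relay","wrist");print(len(m),[(d["confidence"],d["mask"].sum()) for d in m])
E
```

```text
lowered 11.33 [500.1 -90.   19.1] F [0.4 0.2 1.8] 58.0 25.0
open 11.82 [500. -90.  19.] F [0.3 0.2 0.7] 78.5 0.0
4.90738898038469
[([500.2, -84.2, 2.3], 0.86), ([655.9, -195.9, 0.6], 0.56)]
3 [(0.95, np.int64(3250)), (0.83, np.int64(7010)), (0.53, np.int64(12936))]
```

View pics/bench.png

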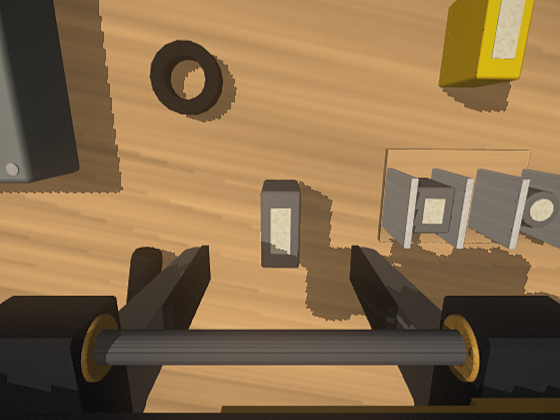

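The relay stands upright at (280,225), centred between the fingers and clear of everything. I'll regrasp it by the broad faces and measure the bay from close up.

Run:
```python
from h import *
robot.servo_line([500,-90,23],feed=150); grip(0,25); st("regrip")
robot.servo_line([500,-90,120],feed=200)
p=[480,290,250];psi=best(p,.195+np.pi/2);print(psi)
robot.movep([490,100,250],down(psi));robot.movep(p,down(psi));robot.hold(.2)
ci=viewer.camera_info("wrist");snap("wrist","bay");print(ci)
print(find("bay_floor","wrist",ci),find("lever_hinge","wrist",ci),find("lever_bar","wrist",ci),find("test_button_top","wrist",ci))
st("")
```

```text
regrip 15.29 [500.  -90.1  23. ] F [-0.4  0.3  1. ] 27.6 25.0
4.90738898038469
{'camera_matrix': array([[330.77094363,   0.        , 279.68241782],
       [  0.        , 330.77094363, 214.01606626],
       [  0.        ,   0.        ,   1.        ]]), 'R': array([[ 1.90334413e-01, -9.81719077e-01, -6.81467234e-04],
       [-9.46838031e-01, -1.83755026e-01,  2.64067858e-01],
       [-2.59365677e-01, -4.96159615e-02, -9.64503863e-01]]), 't': array([192.87284213, 469.1608628 , 563.43600645])}
[([551.3, 305.8, 62.2], 0.59), ([592.2, 4.0, -0.6], 0.17)] [([597.6, 218.5, 73.6], 0.64)] [([612.6, 219.6, 145.3], 0.7)] [([593.7, 136.9, 81.2], 0.88)]
 18.07 [480.1 289.6 250.1] F [ 1.  -0.4 -2.1] 28.2 25.0
```

View pics/bay.png

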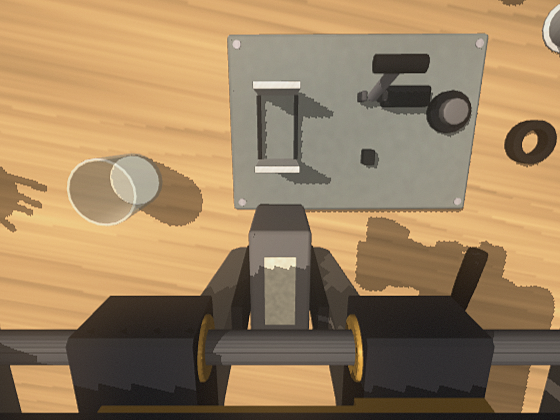

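The relay is held upright at (280,270). Bay post tops are at (276,85) and (277,169), the lever bar at (400,64), the button at (454,111). Lip and post edges are clear, so I'll measure them by sub-pixel thresholding.

Run:
```python
from h import *
ci=viewer.camera_info("wrist")
im=cv2.imread("pics/bay.png").astype(int);g=im.min(2)
def cen(x0,x1,y0,y1,th):
    m=(g[y0:y1,x0:x1]>th).astype(np.uint8);n,l,s,c=cv2.connectedComponentsWithStats(m);i=1+s[1:,4].argmax()
    return c[i]+[x0,y0],s[i]
c={}
for nm,b,z in(("far",(245,310,75,95,195),128),("near",(245,310,158,178,195),128),("s1",(230,244,37,52,170),60),("s2",(472,488,36,52,170),60),("s3",(232,248,194,208,170),60),("s4",(450,466,194,210,170),60)):
    p,s=cen(*b);c[nm]=ray(p,z,ci)[:2];print(nm,p,s,c[nm])
d=c["far"]-c["near"];print("bay",(c["far"]+c["near"])/2,np.hypot(*d),np.arctan2(d[1],d[0]))
for a,b in(("s3","s1"),("s4","s2")):
    d=c[b]-c[a];print(np.hypot(*d),np.arctan2(d[1],d[0]))
d=c["s1"]-c["s2"];print(np.hypot(*d),np.arctan2(-d[0],d[1]));print("ctr",sum(c[k] for k in("s1","s2","s3","s4"))/4)
# lips across row: dark
for r in(110,120,135): 
    k=[x for x in range(245,310) if g[r,x]<45];print(r,k,[ray((x,r),68,ci)[:2].round(1).tolist() for x in(k[0],k[-1])] if k else "")
```

```text
far [276.   84.5] [  8   7  47   6 282] [582.8907008  314.49790942]
near [276.5 169. ] [ 10   9  44   5 220] [514.54367708 300.79735855]
s1 [236.07843137  43.8627451 ] [ 3  3  7  9 51] [619.12115289 362.4710216 ]
s2 [479.36585366  42.6097561 ] [ 4  3  8  8 41] [666.58970046 127.12833892]
s3 [241.70967742 201.96774194] [ 7  5  7  7 31] [461.9458753  330.80245015]
s4 [457.19354839 200.96774194] [ 4  4  7  7 31] [509.51528446  95.33300288]
bay [548.71718894 307.64763399] 69.70667647334386 0.19783370000278694
160.3339212450799 0.19882371235994958
160.26014961955698 0.1997234313827237
240.0821553096589 0.19902934753241572
ctr [564.29300328 228.93370339]
110 [260, 295, 296, 297] [[562.1, 327.7], [569.4, 290.9]]
120 [] 
135 []
```

Comparing the two views (rotated ~90°) separates the hand-eye offset. That puts the bay at (551.2, 307.1) with yaw 0.199, which agrees with the tester-centre geometry (bay at x=0, y=+80). Now a guarded descent.

Run:
```python
from h import *
x,y=551.2,307.1;r=down(4.9114)
robot.movep([x,y,175],r); robot.hold(.2); st("above")
f0=np.array(robot.observe()["contact_force"])
z=155;robot.servo_line([x,y,z],feed=100)
while z>82:
    z-= 3 if z>96 else .7
    robot.servo_line([x,y,z],feed=35); s=robot.observe()
    if np.abs(np.array(s["contact_force"])-f0).max()>4: break
st("down");print(f0)
snap("wrist","inbay")
```

```text
above 18.77 [551.  307.6 176.5] F [ 0.5  0.2 -0.9] 28.0 25.0
down 28.62 [551.3 307.1  83.1] F [-2.7 -0.4  6.6] 28.1 25.0
[ 0.53060613  0.20278709 -0.93378563]
```

Relay touched down at TCP 83.1, which is the expected fully-home height. Release, check, then press the button.

Run:
```python
from h import *
x,y=551.2,307.1
grip(.6); st("open"); robot.servo_line([x,y,200],feed=250)
grip(0,10)
bx,by=596.5,137
psi=best([bx,by,160],.199);print(psi)
p=[560,215,230]; robot.movep(p,down(psi)); robot.hold(.15)
ci=viewer.camera_info("wrist"); snap("wrist","after")
for n in("relay","bay_floor","test_button_top","lever_bar","lever_hinge"): print(n,find(n,"wrist",ci))
st("")
```

```text
open 29.25 [551.2 307.1  82.3] F [ 0.5  0.  -0.1] 55.3 0.0
3.340592653589793
relay []
bay_floor []
test_button_top [([593.8, 136.5, 82.3], 0.87)]
lever_bar [([611.9, 221.6, 143.9], 0.75)]
lever_hinge [([593.1, 217.9, 71.6], 0.7), ([359.5, 18.3, 2.0], 0.61), ([564.4, 222.1, -4.3], 0.5)]
 32.33 [560.  215.1 230. ] F [-0.7 -0.2  0.7] 0.2 0.0
```

View pics/after.png

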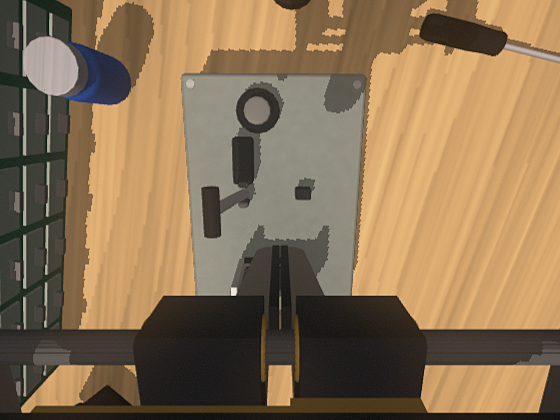

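The button is at (258,110) in view, and the lever still stands at (212,212). Only the near part of the bay is hidden by the fingers. Now the guarded press.

Run:
```python
from h import *
ci=viewer.camera_info("wrist");b=ray((258,110),78,ci)[:2]-[.55,2.75];print("button by eye",b)
bx,by=(b+[596.5,137])/2
robot.movep([bx,by,100],down(3.3406)); robot.hold(.15); f0=robot.observe()["contact_force"][2]
robot.servo_line([bx,by,81],feed=80)
for z in np.arange(80,70.9,-1):
    robot.servo_line([bx,by,z],feed=40); s=robot.observe();f=s["contact_force"][2]-f0;print(z,round(s["tcp_pos"][2],1),round(f,1))
    if f>10: break
robot.servo_line([bx,by,180],feed=250)
grip(.75)
psi=best([525,205,200],.199+np.pi/2);print(psi)
robot.movep([500,195,240],down(psi)); robot.hold(.15)
ci=viewer.camera_info("wrist"); snap("wrist","dropped")
for n in("lever_bar","lever_hinge","relay"): print(n,find(n,"wrist",ci))
st("")
```

```text
button by eye [596.23545458 133.1648019 ]
80.0 80.1 0.6
79.0 79.0 1.8
78.0 78.0 3.4
77.0 77.0 3.3
76.0 76.5 6.3
75.0 76.3 13.1
4.9113889803846895
lever_bar []
lever_hinge [([595.5, 220.2, 71.7], 0.86)]
relay [([550.6, 311.4, 60.9], 0.88)]
 38.13 [500.1 194.7 239.8] F [ 0.  -0.6 -0.8] 69.1 0.0
```

View pics/dropped.png

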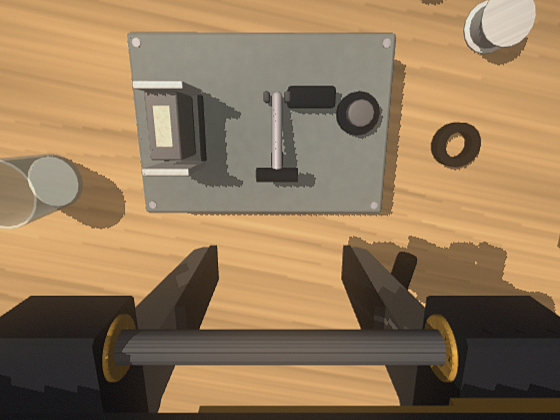

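The lever has dropped: bar at (277,174), rod straight up to the hinge at (277,97). The relay sits upright between the posts at (163,127). I'll measure the bar and pinch it.

Run:
```python
from h import *
ci=viewer.camera_info("wrist");c=np.array([2.75,-.55])
b=ray((277,174.5),92,ci)[:2]+c;h=ray((277,97),72,ci)[:2]+c
ex=np.array([np.cos(.199),np.sin(.199)]);print("bar",b,"hinge pred",b+72.4*ex,"hinge seen",h)
psi=4.9114
robot.movep([*b,130],down(psi)); robot.hold(.1)
robot.servo_line([*b,76],feed=80); st("at bar"); grip(0,15); st("pinched")
```

```text
bar [528.7685183  203.34814812] hinge pred [599.73968671 217.66084367] hinge seen [599.34216375 217.52437232]
at bar 39.59 [529.1 203.1  76.1] F [ 0.1 -0.2 -0.1] 69.0 0.0
pinched 40.13 [528.9 203.2  76.2] F [-0.4 -0.6  1.1] 39.7 15.0
```

Run:
```python
from h import *
b=np.array([528.8,203.3]);ex=np.array([np.cos(.199),np.sin(.199)])
t0=1.55;a0=np.radians(14)
for th in np.r_[np.arange(1.4,.2,-.15),.2,.12,.06]:
    dx=75*(np.sin(a0-th)-np.sin(a0-t0));dz=75*(np.cos(a0-th)-np.cos(a0-t0))
    robot.servo_line([*(b+dx*ex),76+dz],feed=60); s=st(f"{th:.2f}")
    if np.abs(s["contact_force"]).max()>25: print("stop");break
```

```text
1.40 40.47 [532.4 203.9  86.8] F [ 0.4 -0.4 -0.8] 39.4 15.0
1.25 40.8 [537.6 204.9  96.8] F [-2.3 -1.9  0.3] 40.2 15.0
1.10 41.13 [544.3 206.2 105.9] F [-2.9 -2.   2.4] 39.8 15.0
0.95 41.47 [552.5 207.9 113.9] F [-4.3 -2.7  4.8] 39.7 15.0
0.80 41.8 [561.4 209.6 120.3] F [-2.  -3.6  3.5] 39.8 15.0
0.65 42.13 [571.1 211.6 125.3] F [-0.9 -2.6  3.4] 40.1 15.0
0.50 42.47 [581.4 213.6 129. ] F [-1.2 -3.6  2.4] 39.6 15.0
0.35 42.8 [592.2 215.8 131. ] F [-0.8 -4.6  3.1] 39.8 15.0
0.20 43.13 [603.3 218.  131.4] F [-0.3 -4.   2.1] 39.7 15.0
0.12 43.38 [609.1 219.2 130.9] F [ 1.2 -4.9  3.1] 39.9 15.0
0.06 43.63 [613.5 220.  130.3] F [ 0.6 -5.5  3.8] 39.5 15.0
```

Run:
```python
from h import *
b=np.array([528.8,203.3]);ex=np.array([np.cos(.199),np.sin(.199)]);a0=np.radians(14)
for th in(.03,.0,-.02):
    dx=75*(np.sin(a0-th)-np.sin(a0-1.55));dz=75*(np.cos(a0-th)-np.cos(a0-1.55))
    robot.servo_line([*(b+dx*ex),76+dz],feed=30); s=st(f"{th:.2f}")
    if (ex@s["contact_force"][:2])<-8: break
robot.hold(.2); grip(.7); st("open"); p=np.array(robot.observe()["tcp_pos"])
robot.servo_line([p[0],p[1],210],feed=120)
robot.movep([500,195,250],down(4.9114)); robot.hold(.3)
ci=viewer.camera_info("wrist"); a=snap("wrist","final"); 
for n in("lever_bar","relay"): print(n,find(n,"wrist",ci))
s=snap("scene","final_s");st("")
o=np.vstack([a[:300],cv2.resize(s[20:370,60:480],(560,467))[:300]]);cv2.imwrite("pics/fin.png",o[:,:,::-1])
```

```text
0.03 43.88 [615.6 220.4 129.8] F [-0.5 -5.5  4.4] 39.6 15.0
0.00 44.13 [617.7 220.9 129.4] F [ 1.4 -4.7  4.3] 39.5 15.0
-0.02 44.38 [619.2 221.2 129. ] F [ 0.9 -5.   4.1] 40.2 15.0
open 45.12 [618.8 221.9 128.6] F [-0.5 -0.6  0.3] 64.7 0.0
lever_bar [([613.8, 220.7, 147.2], 0.71)]
relay [([549.5, 311.3, 60.1], 0.66)]
 47.02 [500.2 194.7 249.9] F [-0.8  0.2 -0.2] 64.4 0.0
```

View pics/fin.png

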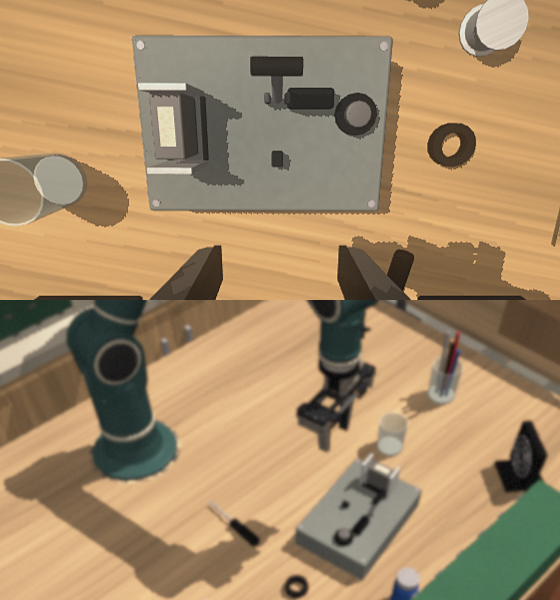

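The bar at (276,66) is back in its latched position (measured x about 616.5, expected 617.5). The relay stands fully between posts and lips at (168,127), and the other bench items in these two views are where they were.

```bash
python3 -c "
from h import *
print(robot.job_done())"
```

```text
the job is handed in; nothing more can be done
None
```

The job is handed in: the relay stands fully home and upright in the bay, the button press dropped the lever, the lever is back up at its latched position by camera, and I saw nothing else on the bench disturbed (about 47 s of the 72 s used).

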